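# Return the drill set-up tooling to its stowage

## Robot

A 7-joint arm with a two-finger parallel gripper is mounted at the origin on the work surface. World frame = base frame: x ahead of the robot, y to its left, z up, the work surface at z = 0. Lengths are in m, angles in rad, forces in N, time in s.
With the tool pointing down it reaches from about 0.425 to 0.975 m from the base axis. Payload 16.7 kg.
Tool frame: the origin (TCP) lies midway between the tips of the shut fingers; the grasp point (between the pads) lies 19 mm behind it; z points along the fingers, y is the direction in which the jaws open and shut (so a half turn about z gives the same grasp; the last joint's range is limited). The gripper opens to 85 mm and grips with 20 to 120 N. Pads are 22 mm wide; open, the fingers measure 114 mm over their backs; the gripper's body (76 mm by 85 mm) begins 54 mm behind the grasp point. The pads swing forward as they close: fully open they stand 13 mm farther back than shut.
Start: joints at [1.177, 0.426, 0.074, 1.606, -0.034, 1.111, -0.067], TCP at [0.164, -0.655, 0.231] pointing down, gripper open.
Joint ranges: [-2.85, 2.85], [-0.5, 2.14], [-1.23, 1.37], [0.21, 2.46], [-1.02, 4.16], [0.16, 2.05], [-2.73, 2.73]. Speed limits (rad/s): [1.89, 1.89, 2.39, 2.39, 3.01, 3.01, 3.01].

## Interface

Orientations are given as a unit quaternion [x, y, z, w].
In Python, from cell import ctrl gives the robot as it stands.
- The arm moves only by the tool drive_tool, never from a script. Its argument "increments" is a list of rows, each a list of 4 numbers: the shift along the tool's x, y, z in cm, then the turn about the tool's z in rad. In form: [[tx, ty, tz, turn], ...]. A call has 1 to 10 rows; each row shifts and turns the commanded pose from where the row before left it, along the tool's axes as they then stand; what a row does not reach is not made up. A row lasts 1/8 s, in which the tool goes at most 62.5 mm and 10.7 degrees, less where a joint would pass 70% of its speed; a pose out of reach is approached as far as the arm can. A call is refused whole if a number of a shift passes 6.25 or a number of a turn 0.188, either way. A call with a gripper value outside its range is refused whole. "gripper" is the opening, from -1 (shut) to 1 (fully open), set as the call begins (left out, the last holds). The fingers move at their own pace and stop on an object; the grip force is fixed at half the most. Time passes only in rows, so rows that do not move let the fingers close. It gives the time, the measured TCP pose, the force and the opening at its end, in the units of the state.
- ctrl.read_state(): the state, without advancing time (a new reading comes with each control period).
- ctrl.get_image(name): name is "scene" or "top" or "wrist"; returns the picture (384x512x3 uint8, red, green, blue); there is no depth.
- ctrl.camera_params(name): a dict with "camera_matrix" (3x3 intrinsics, pixels), "dist_coeffs" ([k1, k2, p1, p2, k3] as OpenCV has them; the pictures are not rectified), "position" and "attitude" of the camera in the world; the wrist camera has in their place "T_tool_cam" (4x4, takes a point from camera to tool coordinates, whose origin is the TCP and whose axes are the flange's). Camera axes: x right, y down, z forward; pixel columns grow to the right and rows downward; lengths in m; the calibration is good to about 2 mm. A picture is of the moment at which its call begins: read the wrist's pose just before it. camera_params takes no time and is no camera call.
- ctrl.close_job(): hands the job in, once; it reports no verdict.
The state is a dict: "time": time; "joint_positions": joint angles; "joint_vel": joint speeds; "joint_efforts": joint torques, N m; "tool_pos": TCP position; "ee_rot": TCP orientation; "contact_force": force on the tool from outside, world axes, zero at the start; "wrist_torque": the same for the moment, N m; "width": finger opening in m.
Only numpy, scipy, OpenCV 4.12 (cv2) and the standard library are available. Lean on these libraries where they do the work, as an engineer would, in place of code of your own. Each camera call takes 0.05 s, during which the arm holds its last target.

## Task

Put the four set-up tools back in their stowage: the V-block, the drill chuck and the flat steel square each right down into the black foam insert cut out to its shape, and the loose steel parallel upright on its edge in the empty slot of the wooden rack beside its mate. Lower them in gently without dropping them, and leave the mate standing in its own slot.

Things in the scene. Friction and masses are not known exactly. Their poses are not given: they have to be found in the camera images.
- vblock: black steel V-block, 70 (x) x 46 (y) x 40 mm high, about 0.7 kg, with a bright 90 degree vee 32 wide and 16 deep along its x axis in the top. Origin: centre of its underside, z up. Its two 70 x 40 mm sides are flat and plain to grip (46 mm apart). Either way round is the same
- chuck: keyed drill chuck standing on its back face with its three jaws pointing up, about 0.45 kg; steel body 48 mm in diameter, dark toothed ring 52 mm in diameter between 27 and 40 mm above the underside, nose tapering up to the jaw tips at 72 mm. Origin: centre of its underside, z up the axis
- square: flat one-piece L-shaped steel square lying on the bench, about 0.2 kg, 10 mm thick, outline 100 (x) x 70 (y) mm, both legs 20 mm wide. Origin: centre of the 100 x 70 mm outline on the underside, z up. The long leg runs along x, its centre line at y = -25 mm from x = -50 to +50; the short leg runs along y, its centre line at x = -40 mm, up to y = +35. It balances near x = -13, y = -13 mm
- parallel: loose steel parallel standing on its long edge on the bench: plain ground bar 125 mm long (x), 10 mm thick (y), 45 mm high, about 0.4 kg, with a dark hole near each end. Origin: centre of the lower edge, z up. Either way round is the same
- vblock_foam: foam insert 116 (x) x 92 (y) x 24 mm, black with a yellow floor, fixed to the bench, with a rectangular cut-out 80 (x) x 56 (y) mm, 16 mm deep, for the V-block. Origin: under the middle of the cut-out on the bench; the yellow floor is 8 mm above it. The V-block's x axis lies along its x axis, either way round
- chuck_foam: foam insert 104 x 104 x 24 mm, black with a yellow floor, fixed to the bench, with a round cut-out 62 mm in diameter, 16 mm deep, for the chuck, jaws up. Origin: under the middle of the cut-out on the bench; the yellow floor is 8 mm above it
- square_foam: fixed foam insert 140 (x) x 117 (y) x 16 mm, black, yellow floor, with an L-shaped cut-out for the square, 5 mm larger all round, 8 mm deep. Origin: on the bench under the middle of the cut-out's outline; floor 8 mm above it. The square's x and y axes lie along the insert's, one way only. A finger notch of the same depth crosses the long leg at x = -20 to +30, y = -62 (open edge) to +17 mm
- rack: light wooden rack 153 (x) x 74 (y) x 28 mm, fixed to the bench, with two straight slots along x, each 137 mm long, 18 mm wide and 20 mm deep, floors 8 mm above the bench. Origin: under the middle of the rack on the bench. The empty slot's centre line is at y = -18 mm, the mate stands in the slot at y = +18 mm
- mate: the other parallel of the pair, the same as the loose one, standing on edge in its slot of the rack; to be left there. Origin: centre of its lower edge
There are look-alikes about, which are no part of the job. Leave any orange look-alike of the parallel alone.

How it is judged:
At the end, for the whole second after the job is handed in: Each tool rests on the floor of its own cut-out or slot: within 10 mm of its middle (parallel 9 along, 7 across), 3 mm in height, 0.12 rad of level, 0.2 rad of its direction, at rest; the mate still stands in its slot (7 mm across, 0.15 rad) (horizontal distance between vblock and vblock_foam below 0.01 m and z of vblock in the frame of vblock_foam between 0.005 and 0.011 m and angle between each of vblock, chuck, square, parallel's own z axis and vertical below 0.12 rad and angle between the x axis of vblock and the x axis of vblock_foam, either way round below 0.2 rad and linear speed of each of vblock, chuck, square, parallel below 0.02 m/s and horizontal distance between chuck and chuck_foam below 0.01 m and z of chuck in the frame of chuck_foam between 0.005 and 0.011 m and horizontal distance between square and square_foam below 0.01 m and z of square in the frame of square_foam between 0.005 and 0.011 m and angle between the x axis of square and the x axis of square_foam, either way round below 0.2 rad and x of parallel in the frame of rack between -0.009 and 0.009 m and y of parallel in the frame of rack between -0.025 and -0.011 m and z of parallel in the frame of rack between 0.005 and 0.011 m and angle between the x axis of parallel and the x axis of rack, either way round below 0.2 rad and y of mate in the frame of rack between 0.011 and 0.025 m and z of mate in the frame of rack between 0.005 and 0.011 m and angle between mate's own z axis and vertical below 0.15 rad); the robot touches nothing.
It fails at once if a tool is dropped, toppled or thrown (faster than 0.6 m/s while the fingers do not touch it) ((linear speed of vblock above 0.6 m/s and contact force between the fingers and vblock below 0.5 N) or (linear speed of chuck above 0.6 m/s and contact force between the fingers and chuck below 0.5 N) or (linear speed of square above 0.6 m/s and contact force between the fingers and square below 0.5 N) or (linear speed of parallel above 0.6 m/s and contact force between the fingers and parallel below 0.5 N)).
It fails at once if the mate is knocked over or lifted out of its slot (angle between mate's own z axis and vertical above 0.4 rad or z of mate in the frame of rack above 0.025 m).
It also fails if it takes over 102 s, if anything falls off the work surface, if the arm or the gripper's body presses on something with over 40 N, if the wrist force passes 120 N, or if a joint passes its speed limit or range.

## Working session

There is one attempt and no reset: what is moved stays moved. The work goes in short steps, Python scripts to look and compute and a tool call to move; the robot and the scene stay as the last step left them, time stands still between calls to the robot, and variables do not carry over. Pictures are saved under pics/ and viewed, and the job is handed in when it is done.

Besides the shell and the picture viewer there is one more tool, called after ">>>" as name([rows], argument=value, ...), one row to a line, values as JSON. drive_tool: Moves the arm, as the interface text tells. Its arguments: {"type":"object","properties":{"increments":{"type":"array"},"gripper":{"type":"number"}},"required":["increments"]}

```bash
mkdir -p pics; ls; python3 - <<'E'
from cell import ctrl
import cv2
print(ctrl.read_state())
for n in ("scene","top","wrist"):
    p=ctrl.camera_params(n); print(n,p)
    im=ctrl.get_image(n); cv2.imwrite(f"pics/{n}0.png",im[:,:,::-1])
E
```

```text
pics
{'time': 0.0, 'joint_positions': array([ 1.17648392,  0.42673605,  0.07386726,  1.60662253, -0.03408132,
        1.11079712, -0.06707893]), 'joint_vel': array([-0.00030571,  0.00113873, -0.00097861,  0.00038697, -0.0012536 ,
       -0.00018747,  0.00047138]), 'joint_efforts': array([-2.64031609e-03, -9.49837303e+01,  3.75931397e+00, -4.63528061e+01,
        1.91082089e-02,  9.94242757e-03, -3.50650248e-05]), 'tool_pos': array([ 0.16345749, -0.654482  ,  0.23060154]), 'ee_rot': array([ 9.92518578e-01,  1.22091965e-01, -1.38911919e-04, -6.36747336e-04]), 'contact_force': array([-0.63420263,  0.20563535, -0.34366097]), 'wrist_torque': array([-0.02284681, -0.00820663,  0.02266542]), 'width': 0.08606660422345157}
scene {'camera_matrix': array([[371.34734326,   0.        , 261.56597608],
       [  0.        , 371.34734326, 191.42849598],
       [  0.        ,   0.        ,   1.        ]]), 'dist_coeffs': array([-0.11920833,  0.        ,  0.        ,  0.        ,  0.        ]), 'position': array([1.20094414, 0.39984922, 0.58176681]), 'attitude': array([ 0.45951329,  0.74682236, -0.4044
[... 335 characters left out ...]
93234]), 'attitude': array([ 0.70981077, -0.70332719,  0.02933768, -0.02527525])}
wrist {'camera_matrix': array([[311.11765107,   0.        , 259.84556177],
       [  0.        , 311.11765107, 188.92557618],
       [  0.        ,   0.        ,   1.        ]]), 'dist_coeffs': array([0.02984356, 0.        , 0.        , 0.        , 0.        ]), 'T_tool_cam': array([[-9.70829054e-04, -9.47897262e-01, -3.18574698e-01,
         8.08799089e-02],
       [ 9.99997944e-01, -3.53038997e-04, -1.99696449e-03,
         3.20929281e-04],
       [ 1.78044788e-03, -3.18575981e-01,  9.47895656e-01,
        -1.42221124e-01],
       [ 0.00000000e+00,  0.00000000e+00,  0.00000000e+00,
         1.00000000e+00]])}
```

View pics/scene0.png

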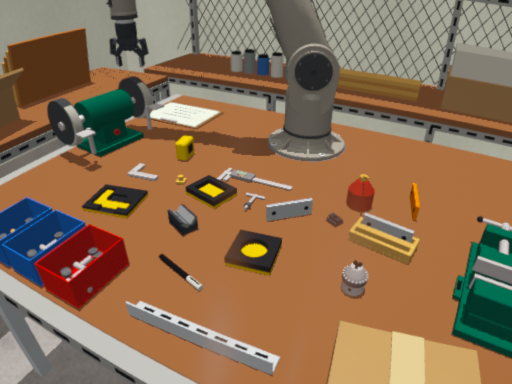

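View pics/top0.png

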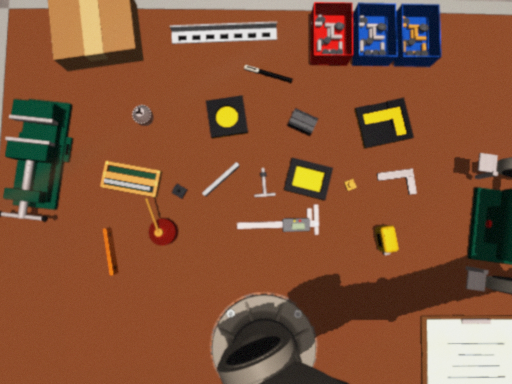

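View pics/wrist0.png

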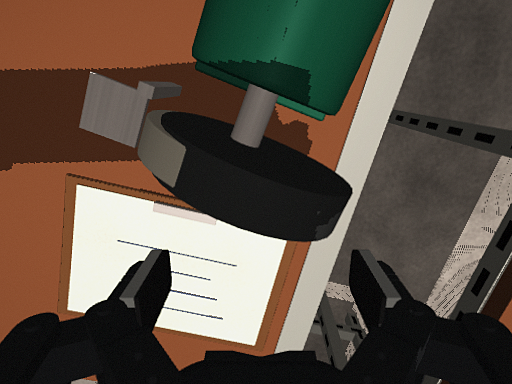

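```bash
cat > h.py <<'E'
import numpy as np, cv2
from scipy.spatial.transform import Rotation as R
from cell import ctrl
def pose(name,st=None):
    p=ctrl.camera_params(name); K=np.array(p["camera_matrix"]); D=np.array(p["dist_coeffs"])
    if name=="wrist":
        st=st or ctrl.read_state()
        T=np.eye(4);T[:3,:3]=R.from_quat(st["ee_rot"]).as_matrix();T[:3,3]=st["tool_pos"]
        T=T@np.array(p["T_tool_cam"])
        return K,D,T[:3,:3],T[:3,3]
    return K,D,R.from_quat(p["attitude"]).as_matrix(),np.array(p["position"])
def ray(P,uv):
    K,D,Rm,c=P
    q=cv2.undistortPoints(np.array(uv,float).reshape(-1,1,2),K,D).reshape(-1,2)
    return c,(np.c_[q,np.ones(len(q))])@Rm.T
def onplane(P,uv,z):
    c,d=ray(P,uv); return (c+d*((z-c[2])/d[:,2])[:,None])[:,:2]
def proj(P,X):
    K,D,Rm,c=P
    r,_=cv2.Rodrigues(Rm.T); return cv2.projectPoints(np.array(X,float).reshape(-1,1,3),r,-Rm.T@c,K,D)[0].reshape(-1,2)
def rect(P,mask,z,minarea=20):
    "biggest component's contour cast on plane z -> minAreaRect centre mm, size, angle deg of long side"
    cs,_=cv2.findContours(mask.astype(np.uint8),cv2.RETR_EXTERNAL,cv2.CHAIN_APPROX_NONE)
    c=max(cs,key=cv2.contourArea)[:,0,:]
    w=onplane(P,c,z)*1000
    (cx,cy),(a,b),t=cv2.minAreaRect(w.astype(np.float32))
    if b>a: a,b,t=b,a,t+90
    return (round(cx,1),round(cy,1)),(round(a,1),round(b,1)),round((t+90)%180-90,1)
def snap(name,tag):
    st=ctrl.read_state(); im=ctrl.get_image(name)[:,:,::-1].copy(); cv2.imwrite(f"pics/{tag}.png",im); np.save(f"pics/{tag}.npy",np.array([*st["tool_pos"],*st["ee_rot"]])); return im,st
E
python3 - <<'E'
from h import *
im=cv2.imread("pics/top0.png"); P=pose("top")
print(onplane(P,[(263,345),(0,0),(511,383),(256,192)],0))
hsv=cv2.cvtColor(im,cv2.COLOR_BGR2HSV)
c=cv2.resize(im[90:210,90:290],None,fx=4,fy=4,interpolation=cv2.INTER_CUBIC);cv2.imwrite("pics/c1.png",c)
c=cv2.resize(im[90:210,270:430],None,fx=5,fy=5,interpolation=cv2.INTER_CUBIC);cv2.imwrite("pics/c2.png",c)
E
```

```text
[[ 0.00346229  0.00332425]
 [ 0.97473888  0.77829539]
 [-0.09869582 -0.67797217]
 [ 0.4199147   0.02593391]]
```

View pics/c1.png

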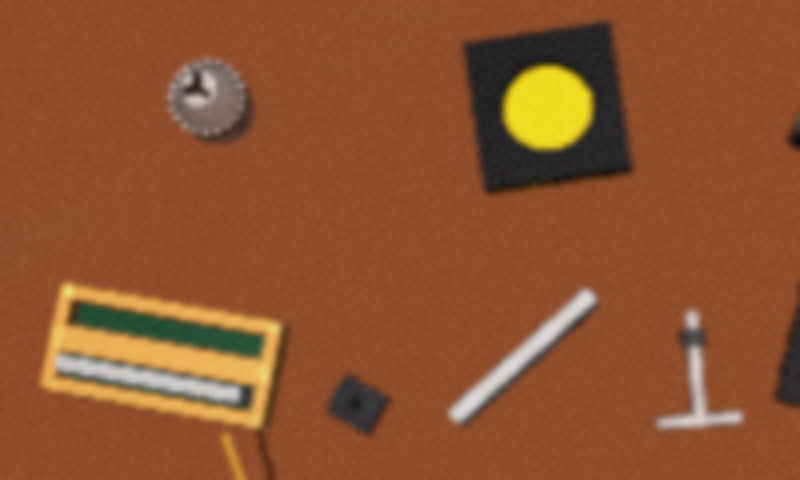

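View pics/c2.png

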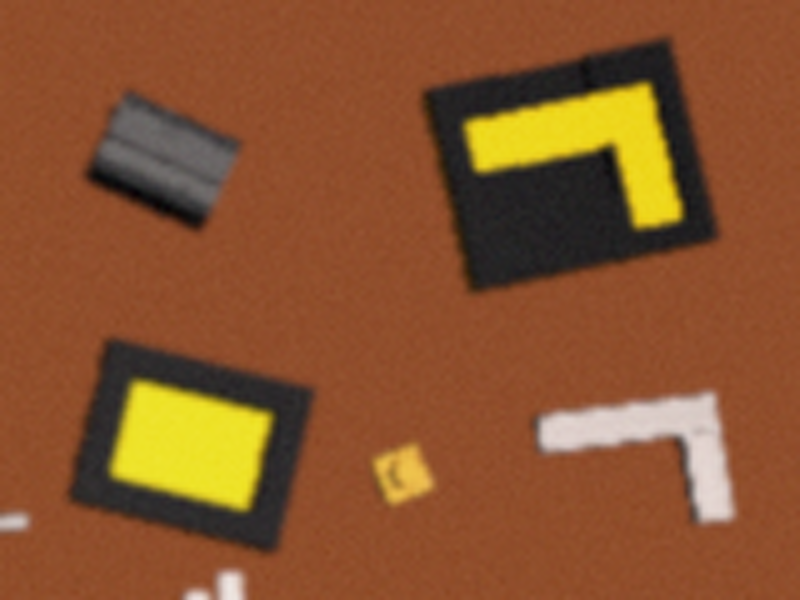

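Candidates in the top view (px), with the choice for each:
- **V-block:** (302,121), which is black with a vee. The dark cube at (179,190) is rejected.
- **Chuck:** (142,114), round with three jaws. The red pot at (162,231) is rejected.
- **Square:** (400,178), a plain L. The caliper at (285,225) and T-wrench at (264,183) are rejected.
- **Parallel:** (221,178), a steel bar. The orange bar at (109,251), the mate in the rack at (127,184) and the slotted rail at (223,33) are rejected.

The crops confirm these choices. The rack's empty slot is the upper (far) one, and the mate stands in the lower one.

```bash
python3 - <<'E'
from h import *
im=cv2.imread("pics/top0.png"); P=pose("top")
h=cv2.cvtColor(im,cv2.COLOR_BGR2HSV); H,S,V=cv2.split(h)
def box(m,u0,u1,v0,v1):
    o=np.zeros(m.shape,bool);o[v0:v1,u0:u1]=m[v0:v1,u0:u1];return o
Y=(H>22)&(H<34)&(S>150)&(V>120)
print("vfoam y",rect(P,box(Y,280,335,155,205),.008))
print("cfoam y",rect(P,box(Y,200,250,90,140),.008))
print("sfoam y",rect(P,box(Y,355,415,95,150),.008))
Bk=(V<75)
NB=~((H<16)&(S>120)) # not bench
print("vfoam o",rect(P,box(NB&(S<90)|Y,280,335,155,205),.024))
print("cfoam o",rect(P,box(NB|Y,200,252,90,142),.024))
print("sfoam o",rect(P,box(NB|Y,350,418,92,150),.016))
W=(S<70)&(V>120)
print("square",rect(P,box(W,374,420,165,200),.010))
print("parallel",rect(P,box(W,195,245,155,200),.045))
print("vblock",rect(P,box(NB,282,322,102,140),.040))
Rk=(H>12)&(H<28)&(V>150)
print("rack",rect(P,box(Rk,98,162,155,200),.028))
print("mate",rect(P,box(W,98,162,155,200),.053))
print("chuck",rect(P,box(NB,125,160,98,130),.035))
E
```

```text
vfoam y ((458.1, -117.0), (81.3, 57.6), 76.4)
cfoam y ((630.7, 110.5), (59.9, 58.9), 0.7)
sfoam y ((615.4, -332.8), (109.7, 81.5), -77.4)
vfoam o ((456.8, -115.7), (113.2, 89.4), 76.2)
cfoam o ((627.9, 110.1), (104.1, 101.2), 9.9)
sfoam o ((617.2, -328.7), (141.9, 115.1), -77.1)
square ((448.9, -363.5), (103.2, 68.9), -83.1)
parallel ((452.3, 123.1), (123.7, 12.3), -47.3)
vblock ((611.5, -98.6), (70.7, 51.0), 65.7)
rack ((452.0, 371.2), (156.2, 78.2), 80.2)
mate ((434.4, 371.5), (123.7, 12.2), 80.1)
chuck ((628.7, 342.0), (56.3, 52.2), 1.7)
```

```bash
cat >> h.py <<'E'
def plan(x,y,z,jaw):
    st=ctrl.read_state(); Rm=R.from_quat(st["ee_rot"]).as_matrix(); p=st["tool_pos"]*1000
    cur=np.degrees(np.arctan2(Rm[1,1],Rm[0,1])); d=(jaw-cur+90)%180-90
    a=np.radians(cur+d); ty=np.array([np.cos(a),np.sin(a)]); tx=np.array([-ty[1],ty[0]])
    D=np.array([x,y])-p[:2]
    print("t=%.2f pos %s jaw %.1f tilt %.3f w %.1f | turn %.3f rad then tool shift cm x %.2f y %.2f z %.2f"%(st["time"],p.round(1),cur,np.degrees(np.arccos(-Rm[2,2])),st["width"]*1000,-np.radians(d),D@tx/10,D@ty/10,(p[2]-z)/10))
    print("q",st["joint_positions"].round(2),"F",st["contact_force"].round(1))
E
python3 -c "
from h import *
plan(474,-363,220,6.9)
im=cv2.imread('pics/scene0.png');cv2.imwrite('pics/c3.png',cv2.resize(im[160:310,320:440],None,fx=4,fy=4,interpolation=cv2.INTER_CUBIC))"
```

```text
t=0.15 pos [ 163.5 -654.6  230.8] jaw -76.0 tilt 0.054 w 85.4 | turn -1.446 rad then tool shift cm x 25.22 y 34.32 z 1.08
q [ 1.18  0.43  0.07  1.61 -0.03  1.11 -0.07] F [0.1 0.4 0. ]
```

View pics/c3.png

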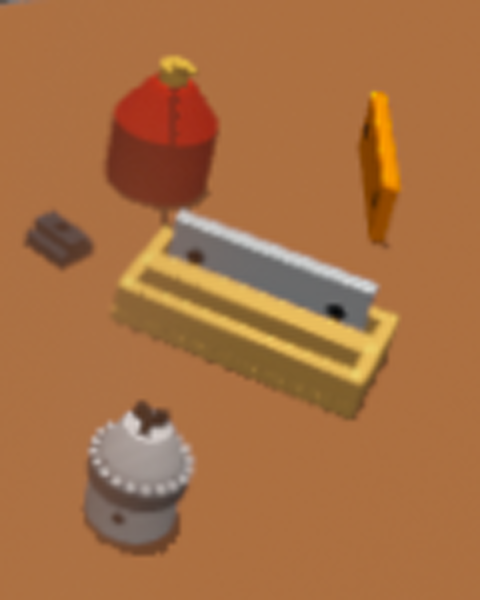

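```bash
python3 - <<'E'
from h import *
for s,t in [((364,178),(150,200)),((364,178),(158,233))]:
    c1,d1=ray(pose("scene"),[s]);c2,d2=ray(pose("top"),[t]);d1=d1[0];d2=d2[0]
    k=np.linalg.lstsq(np.c_[d1,-d2],c2-c1,rcond=None)[0]; print(c1+k[0]*d1,c2+k[1]*d2)
E
```

```text
[0.38920483 0.28750446 0.12889454] [0.38875689 0.2891929  0.12927858]
[0.30672119 0.27608872 0.08287663] [0.30637264 0.27740364 0.0831752 ]
```

>>> drive_tool([
  [0,0,-4,-0.14],
  [0,0,-3,-0.15],
  [0,0,0,-0.15],
  [0,0,0,-0.15],
  [0,0,0,-0.15],
  [0,0,0,-0.15],
  [0,0,0,-0.15],
  [0,0,0,-0.15],
  [0,0,0,-0.15],
  [0,0,0,-0.1],
], gripper=0.2)

```text
time: 1.4
tool_pos: [0.1635, -0.6547, 0.301]
ee_rot: [0.664, 0.748, 0.0, -0.0]
contact_force: [0.1, -0.1, -0.2]
width: 0.0515
```

>>> drive_tool([
  [3.15,4.29,0,0],
  [3.15,4.29,0,0],
  [3.15,4.29,0,0],
  [3.15,4.29,0,0],
  [3.15,4.29,0,0],
  [3.15,4.29,2,0],
  [3.15,4.29,3,0],
  [3.15,4.29,3,0],
  [0,0,0,0],
])

```text
time: 2.52
tool_pos: [0.478, -0.3608, 0.2188]
ee_rot: [0.663, 0.748, 0.001, -0.002]
contact_force: [0.7, -0.8, -0.3]
width: 0.0514
```

```bash
python3 - <<'E'
from h import *
plan(474,-363,220,6.9)
snap("wrist","w1")
E
```

```text
t=2.52 pos [ 478.  -360.8  218.8] jaw 6.9 tilt 0.243 w 51.4 | turn -0.000 rad then tool shift cm x -0.17 y -0.42 z -0.12
q [ 0.85  0.34 -0.38  1.77  0.14  1.06  0.54] F [ 0.7 -0.8 -0.3]
```

View pics/w1.png

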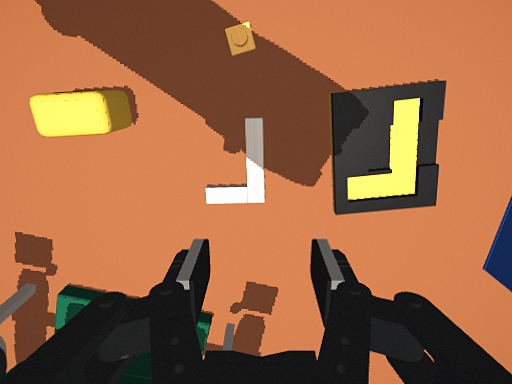

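The wrist view shows the square at (240,165), partly in shadow, and its foam at (388,150), both in the same orientation.

```bash
cat >> h.py <<'E'
def load(tag):
    im=cv2.imread(f"pics/{tag}.png"); a=np.load(f"pics/{tag}.npy"); return im,pose("wrist",{"tool_pos":a[:3],"ee_rot":a[3:]}),cv2.split(cv2.cvtColor(im,cv2.COLOR_BGR2HSV))
def box(m,u0,u1,v0,v1):
    o=np.zeros(m.shape,bool);o[v0:v1,u0:u1]=m[v0:v1,u0:u1];return o
E
python3 - <<'E'
from h import *
im,P,(H,S,V)=load("w1")
m=box((S<90)&(V>60),195,275,110,210)
print("square",m.sum(),rect(P,m,.010))
Y=(H>22)&(H<34)&(S>150)&(V>120)
print("sfoam y",rect(P,box(Y,340,425,90,205),.008))
print("sfoam o",rect(P,box(((V<70)|Y),328,450,70,220),.016))
E
```

```text
square 2273 ((446.0, -367.0), (100.9, 70.3), -81.8)
sfoam y ((605.6, -378.4), (44.7, 28.4), 13.1)
sfoam o ((614.6, -333.6), (139.0, 117.9), -77.2)
```

```bash
python3 - <<'E'
from h import *
plan(471.7,-366,60,7.8)
E
```

```text
t=2.58 pos [ 476.7 -363.5  220.1] jaw 6.7 tilt 0.135 w 51.4 | turn -0.019 rad then tool shift cm x -0.18 y -0.53 z 16.01
q [ 0.85  0.34 -0.38  1.77  0.14  1.06  0.54] F [-1.2 -1.6  0.1]
```

>>> drive_tool([
  [-0.18,-0.5,4,-0.02],
  [0,0,5,0],
  [0,0,4,0],
  [0,0,2,0],
  [0,0,0,0],
  [0,0,0,0],
])

```text
time: 3.32
tool_pos: [0.4718, -0.3686, 0.0729]
ee_rot: [0.658, 0.753, 0.0, 0.001]
contact_force: [-0.2, -0.1, -0.6]
width: 0.0515
```

```bash
python3 - <<'E'
from h import *
plan(471.7,-366,60,7.8)
snap("wrist","w2")
im,P,(H,S,V)=load("w2")
m=(S<90)&(V>60)
print("square",m.sum(),rect(P,box(m,100,330,60,300),.010))
E
```

```text
t=3.33 pos [ 471.8 -368.6   72.9] jaw 7.6 tilt 0.118 w 51.5 | turn -0.003 rad then tool shift cm x 0.26 y 0.02 z 1.29
q [ 0.82  0.51 -0.34  1.89  0.23  0.78  0.49] F [-0.2 -0.1 -0.6]
square 12020 ((444.7, -378.7), (124.2, 76.0), -81.5)
```

View pics/w2.png

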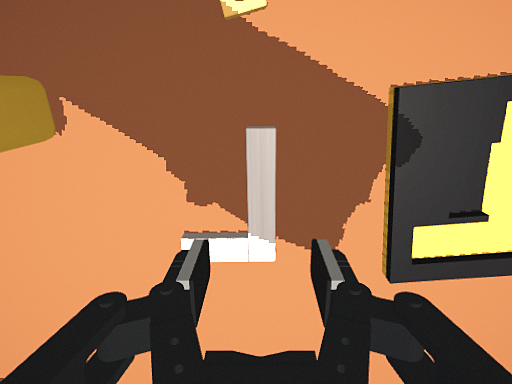

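The long leg runs from (262,127) to (262,261), midway between the fingers at (197,…) and (325,…).

```bash
python3 - <<'E'
from h import *
im,P,_=load("w2")
q=onplane(P,[(248,127.5),(275,127.5),(275.5,261),(247,245)],.010)*1000
print(q)
e=(q[1]-q[2]);print(np.linalg.norm(e),np.degrees(np.arctan2(e[1],e[0])))
ex=e/np.linalg.norm(e);ey=np.array([-ex[1],ex[0]])
mid=(q[1]+q[2])/2; c=mid+35*ey; print("centre",c,"grip",c-3*ex-25*ey, "width",(q[0]-q[1])@ey)
E
```

```text
[[ 455.85201553 -315.19516302]
 [ 473.27904847 -312.87505393]
 [ 488.30066884 -411.12366375]
 [ 465.43695476 -400.5633272 ]]
99.39033359081542 98.6928601614688
centre [ 446.19191316 -367.28917621] grip [ 471.35814429 -366.47627342] width 17.57749968725885
```

>>> drive_tool([
  [0.2,0,3,0],
  [0,0,2,0],
  [0,0,1,0],
  [0,0,0.5,0],
  [0,0,0,0],
  [0,0,0,0],
])

```text
time: 4.12
tool_pos: [0.4712, -0.366, 0.0069]
ee_rot: [0.658, 0.753, 0.0, 0.0]
contact_force: [-0.3, -0.2, 0.0]
width: 0.0513
```

```bash
python3 - <<'E'
from h import *
plan(471.4,-366.5,1,7.8)
E
```

```text
t=4.12 pos [ 471.2 -366.     6.9] jaw 7.7 tilt 0.043 w 51.3 | turn -0.002 rad then tool shift cm x -0.05 y 0.02 z 0.59
q [ 0.79  0.6  -0.31  1.92  0.28  0.66  0.44] F [-0.3 -0.2  0. ]
```

>>> drive_tool([
  [0,0,0.3,0],
  [0,0,0.2,0],
  [0,0,0,0],
])

```text
time: 4.5
tool_pos: [0.4708, -0.3657, 0.0012]
ee_rot: [0.658, 0.753, 0.0, -0.0]
contact_force: [0.5, -0.8, -0.7]
width: 0.0512
```

>>> drive_tool([
  [0,0,0,0],
  [0,0,0,0],
  [0,0,0,0],
  [0,0,0,0],
  [0,0,0,0],
  [0,0,0,0],
], gripper=-1)

```text
time: 5.25
tool_pos: [0.4711, -0.3659, 0.0017]
ee_rot: [0.658, 0.753, 0.0, 0.0]
contact_force: [-1.5, 0.9, 5.8]
width: 0.0183
```

>>> drive_tool([
  [0,0,-1,0],
  [0,0,-2,0],
  [0,0,-3,0],
  [0,0,-2,0],
  [0,0,0,0],
  [0,0,0,0],
])

```text
time: 6.0
tool_pos: [0.4704, -0.3657, 0.0809]
ee_rot: [0.658, 0.753, -0.0, -0.0]
contact_force: [-0.3, -0.4, -2.0]
width: 0.0181
```

```bash
python3 - <<'E'
from h import *
plan(471.4,-366.5,80,7.8)
snap("wrist","w3")
E
```

```text
t=6.00 pos [ 470.4 -365.7   80.9] jaw 7.7 tilt 0.036 w 18.1 | turn -0.002 rad then tool shift cm x -0.09 y 0.08 z 0.09
q [ 0.83  0.49 -0.35  1.89  0.23  0.8   0.49] F [-0.3 -0.4 -2. ]
```

View pics/w3.png

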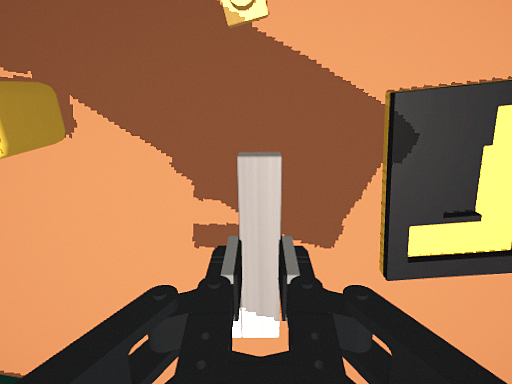

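```bash
python3 - <<'E'
from h import *
im,P,_=load("w3"); st=ctrl.read_state()
q=onplane(P,[(238,153),(281,153)],.0809+.0083)*1000; m=q.mean(0); p=st["tool_pos"][:2]*1000
a=np.radians(97.7);ex=np.array([np.cos(a),np.sin(a)]);ey=np.array([-ex[1],ex[0]])
print("leg end rel to TCP",(m-p)@ex,(m-p)@ey,"width",np.linalg.norm(q[1]-q[0]))
plan(637,-330,150,12.8)
E
```

```text
leg end rel to TCP 53.12376755518241 1.0644720606856888 width 18.779303980485818
t=6.05 pos [ 470.3 -365.6   80.5] jaw 7.7 tilt 0.073 w 18.0 | turn -0.090 rad then tool shift cm x -0.22 y 17.04 z -6.95
q [ 0.83  0.5  -0.35  1.89  0.23  0.8   0.49] F [-0.1 -0.9 -1.7]
```

Grip confirmed: the leg end is 53 mm ahead of the TCP, so the grip sits at x = -3 as planned. Now moving over the foam.

>>> drive_tool([
  [0,0,-2,-0.09],
  [-0.1,2,-3,0],
  [-0.1,4,-2,0],
  [0,4,0,0],
  [0,4,0,0],
  [0,3,0,0],
  [0,0,0,0],
  [0,0,0,0],
  [0,0,0,0],
])

```text
time: 7.18
tool_pos: [0.6361, -0.3306, 0.151]
ee_rot: [0.624, 0.781, -0.0, -0.0]
contact_force: [-0.3, -0.7, -0.9]
width: 0.0179
```

```bash
python3 - <<'E'
from h import *
plan(637,-330,150,12.8)
snap("wrist","w4")
E
```

```text
t=7.17 pos [ 636.1 -330.6  151. ] jaw 12.8 tilt 0.052 w 17.9 | turn -0.000 rad then tool shift cm x 0.04 y 0.10 z 0.10
q [ 0.65  0.59 -0.38  1.55  0.24  1.05  0.43] F [-0.3 -0.7 -0.9]
```

View pics/w4.png

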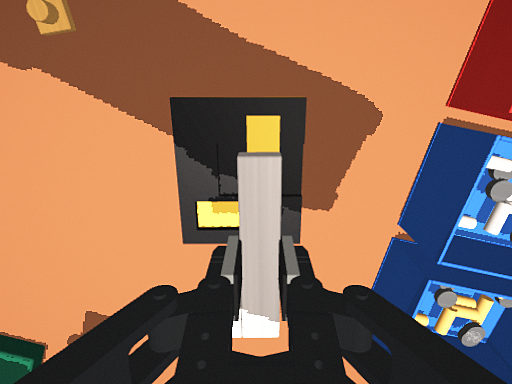

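```bash
python3 - <<'E'
from h import *
im,P,(H,S,V)=load("w4")
q=onplane(P,[(306,97.5),(170,97.5),(184,243)],.016)*1000
y=onplane(P,[(246.5,115.5),(280,115.5),(197,201.5),(197,227)],.008)*1000
e=q[1]-q[2];a=np.arctan2(e[1],e[0]);print(np.degrees(a),np.linalg.norm(e),np.linalg.norm(q[0]-q[1]))
a=np.radians(102.7)
ex=np.array([np.cos(a),np.sin(a)]);ey=np.array([-ex[1],ex[0]])
for p,l in zip(list(q)+list(y),[(70,-62),(70,55),(-70,55),(55,-10),(55,-40),(-25,40),(-55,40)]):
    o=p-l[0]*ex-l[1]*ey; print(l,p.round(1),o.round(1),"grip",(o-3*ex-25*ey).round(1))
E
cd pics; python3 -c "
import cv2;im=cv2.imread('w4.png');cv2.imwrite('c4.png',cv2.resize(im[85:250,160:320],None,fx=4,fy=4,interpolation=cv2.INTER_CUBIC)[:600])"
```

```text
103.1787984131433 138.78140444444566 115.88430953110748
(70, -62) [ 657.6 -252.7] [ 612.5 -334.7] grip [ 637.5 -332.1]
(70, 55) [ 544.5 -278.4] [ 613.6 -334.6] grip [ 638.6 -332. ]
(-70, 55) [ 576.2 -413.5] [ 614.5 -333.1] grip [ 639.5 -330.6]
(55, -10) [ 611.  -279.3] [ 613.3 -335.1] grip [ 638.3 -332.6]
(55, -40) [ 640.2 -272.7] [ 613.3 -335.1] grip [ 638.3 -332.6]
(-25, 40) [ 580.7 -370.4] [ 614.3 -337.2] grip [ 639.3 -334.7]
(-55, 40) [ 585.1 -397.5] [ 612.  -335.1] grip [ 637.1 -332.5]
```

View pics/c4.png

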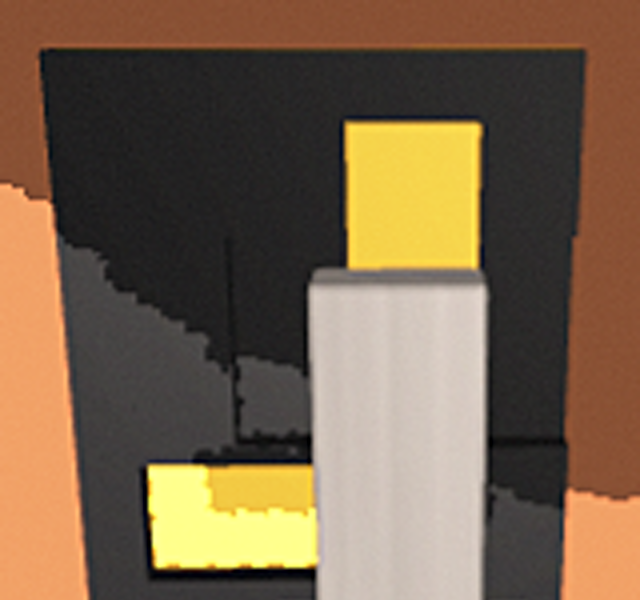

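>>> drive_tool([
  [-0.2,0.18,3,0],
  [0,0,4,0],
  [0,0,3,0],
  [0,0,1.5,0],
  [0,0,0.5,0],
  [0,0,0,0],
  [0,0,0,0],
])

```text
time: 8.1
tool_pos: [0.6399, -0.3319, 0.0326]
ee_rot: [0.624, 0.782, 0.0, 0.001]
contact_force: [-0.5, -0.6, -1.8]
width: 0.0182
```

```bash
python3 - <<'E'
from h import *
plan(638.3,-332.3,10,12.8)
snap("wrist","w5")
E
```

```text
t=8.10 pos [ 639.9 -331.9   32.6] jaw 12.8 tilt 0.097 w 18.2 | turn 0.000 rad then tool shift cm x -0.01 y -0.17 z 2.26
q [ 0.63  0.72 -0.35  1.61  0.3   0.86  0.39] F [-0.5 -0.6 -1.8]
```

View pics/w5.png

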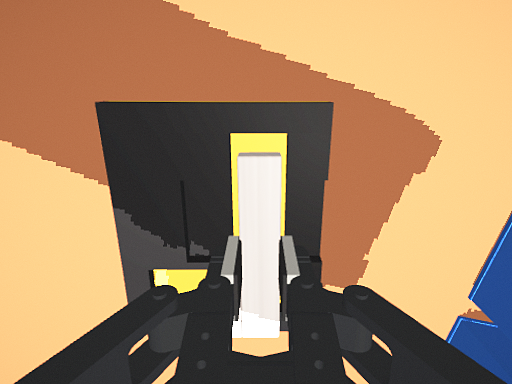

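>>> drive_tool([
  [0,-0.1,0.8,0],
  [0,0,0.6,0],
  [0,0,0.4,0],
  [0,0,0.2,0],
  [0,0,0.1,0],
  [0,0,0,0],
  [0,0,0,0],
])

```text
time: 9.02
tool_pos: [0.6384, -0.3318, 0.0105]
ee_rot: [0.624, 0.782, 0.0, 0.0]
contact_force: [0.3, 1.1, -2.4]
width: 0.0184
```

>>> drive_tool([
  [0,0,0.1,0],
  [0,0,0.05,0],
  [0,0,0,0],
  [0,0,0,0],
])

```text
time: 9.52
tool_pos: [0.6385, -0.3319, 0.0097]
ee_rot: [0.624, 0.782, -0.0, 0.0]
contact_force: [-4.6, 1.9, 8.7]
width: 0.0182
```

>>> drive_tool([
  [0,0,0,0],
  [0,0,0,0],
  [0,0,0,0],
  [0,0,-1,0],
  [0,0,-3,0],
  [0,0,-5,0],
  [0,0,-4,0],
  [0,0,0,0],
  [0,0,0,0],
], gripper=-0.1)

```text
time: 10.65
tool_pos: [0.638, -0.3318, 0.1389]
ee_rot: [0.624, 0.782, -0.0, 0.0]
contact_force: [-1.1, 0.1, -0.2]
width: 0.0386
```

```bash
python3 - <<'E'
from h import *
plan(611,-99,200,-24.3)
snap("wrist","w6")
E
```

```text
t=10.65 pos [ 638.  -331.8  138.9] jaw 12.8 tilt 0.007 w 38.6 | turn 0.648 rad then tool shift cm x 20.10 y -12.04 z -6.11
q [ 0.65  0.61 -0.38  1.55  0.25  1.03  0.43] F [-1.1  0.1 -0.2]
```

View pics/w6.png

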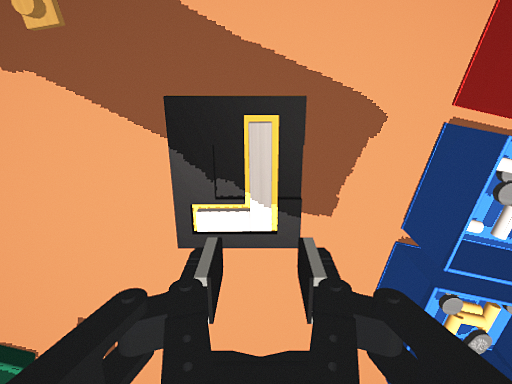

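The square is seated, with an even yellow gap all round it at (262,180). Next is the V-block.

>>> drive_tool([
  [0,0,-3,0.16],
  [0,0,-3,0.16],
  [0,0,0,0.16],
  [0,0,0,0.17],
  [4,-2.4,0,0],
  [4,-2.4,0,0],
  [4,-2.4,0,0],
  [4,-2.4,0,0],
  [4.1,-2.4,0,0],
  [0,0,0,0],
], gripper=0.65)

```text
time: 11.95
tool_pos: [0.6115, -0.0946, 0.1981]
ee_rot: [0.839, 0.544, -0.0, -0.001]
contact_force: [0.2, -0.3, -0.2]
width: 0.0704
```

>>> drive_tool([
  [0,0,0,0],
  [0,0,0,0],
])

```text
time: 12.2
tool_pos: [0.6119, -0.1006, 0.1983]
ee_rot: [0.841, 0.541, -0.0, -0.0]
contact_force: [-0.4, 0.9, 0.1]
width: 0.0702
```

```bash
python3 - <<'E'
from h import *
plan(611,-99,200,-24.3)
snap("wrist","w7")
E
```

```text
t=12.20 pos [ 611.9 -100.6  198.3] jaw -24.5 tilt 0.049 w 70.2 | turn -0.004 rad then tool shift cm x 0.11 y -0.15 z -0.17
q [ 0.31  0.39 -0.32  1.75  0.14  1.03 -0.49] F [-0.4  0.9  0.1]
```

View pics/w7.png

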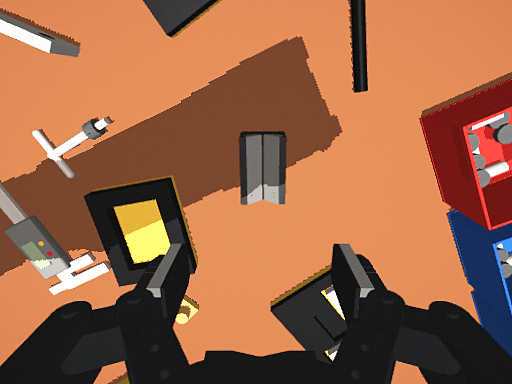

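```bash
python3 - <<'E'
from h import *
im,P,(H,S,V)=load("w7")
cv2.imwrite("pics/c5.png",np.hstack([cv2.resize(im[120:215,225:300],None,fx=5,fy=5,interpolation=cv2.INTER_CUBIC),cv2.resize(im[170:290,80:205],None,fx=3.2,fy=3.958,interpolation=cv2.INTER_CUBIC)]))
NB=~((H<18)&(S>100))
print(rect(P,box(NB,230,295,120,215),.040))
print("vfoam y",rect(P,box((H>20)&(H<34)&(S>100)&(V>120),105,180,195,262),.008))
E
```

```text
((613.4, -100.2), (74.0, 45.3), 65.5)
vfoam y ((451.7, -119.8), (74.3, 50.7), 77.1)
```

View pics/c5.png

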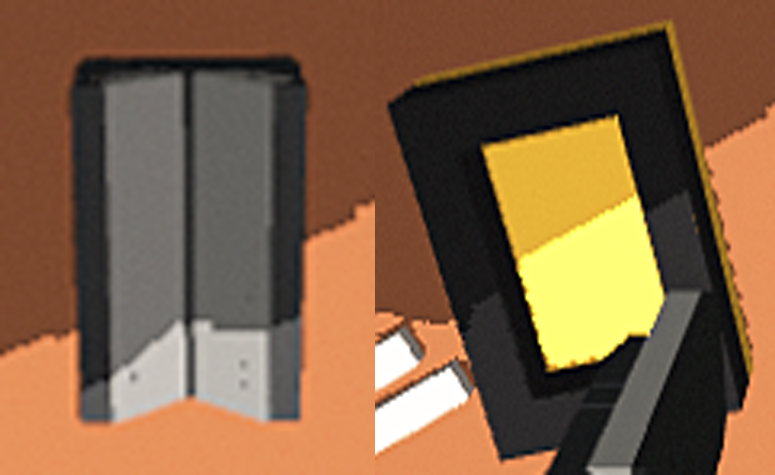

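```bash
python3 -c "
from h import *
plan(612.6,-102,18,-24.5)"
```

```text
t=12.25 pos [ 611.9 -100.5  198.4] jaw -24.5 tilt 0.039 w 70.5 | turn -0.000 rad then tool shift cm x -0.11 y 0.12 z 18.04
q [ 0.31  0.39 -0.32  1.75  0.14  1.03 -0.49] F [ 0.1 -1.  -0.2]
```

>>> drive_tool([
  [-0.1,0.1,4,0],
  [0,0,5,0],
  [0,0,4,0],
  [0,0,3,0],
  [0,0,1,0],
  [0,0,0,0],
  [0,0,0,0],
])

```text
time: 13.12
tool_pos: [0.6134, -0.1008, 0.0302]
ee_rot: [0.841, 0.541, 0.001, 0.001]
contact_force: [-0.1, -0.2, 0.4]
width: 0.0706
```

```bash
python3 - <<'E'
from h import *
plan(612.6,-102,18,-24.5)
snap("wrist","w8")
E
```

```text
t=13.12 pos [ 613.4 -100.8   30.2] jaw -24.4 tilt 0.102 w 70.6 | turn 0.001 rad then tool shift cm x -0.15 y -0.02 z 1.22
q [ 0.27  0.59 -0.28  1.86  0.23  0.72 -0.56] F [-0.1 -0.2  0.4]
```

View pics/w8.png

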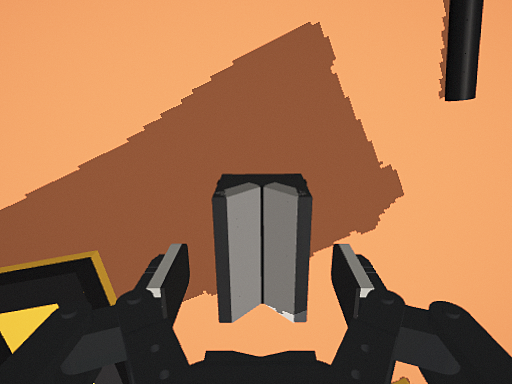

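```bash
python3 - <<'E'
from h import *
im,P,_=load("w8")
q=onplane(P,[(262,194),(262,322)],.040)*1000; print(q,np.linalg.norm(q[0]-q[1]),q.mean(0))
E
```

```text
[[ 627.72967064  -69.59757254]
 [ 598.62019586 -133.87448573]] 70.5612010379486 [ 613.17493325 -101.73602914]
```

>>> drive_tool([
  [-0.1,0,0.7,0],
  [0,0,0.4,0],
  [0,0,0,0],
  [0,0,0,0],
])

```text
time: 13.68
tool_pos: [0.6122, -0.1014, 0.0178]
ee_rot: [0.841, 0.542, 0.0, -0.0]
contact_force: [-0.8, 0.1, 0.8]
width: 0.0703
```

>>> drive_tool([
  [0,0,0,0],
  [0,0,0,0],
  [0,0,0,0],
  [0,0,0,0],
  [0,0,0,0],
  [0,0,0,0],
], gripper=-1)

```text
time: 14.42
tool_pos: [0.6129, -0.1016, 0.0185]
ee_rot: [0.841, 0.542, 0.001, 0.0]
contact_force: [-0.1, -1.1, 6.6]
width: 0.0444
```

>>> drive_tool([
  [0,0,-1,0],
  [0,0,-2,0],
  [0,0,-4,0],
  [0,0,-4,0],
  [0,0,0,0],
  [0,0,0,0],
])

```text
time: 15.18
tool_pos: [0.6115, -0.1015, 0.1275]
ee_rot: [0.841, 0.542, -0.0, -0.0]
contact_force: [-1.7, 0.5, -7.1]
width: 0.0444
```

```bash
python3 -c "
from h import *
plan(456,-119,130,-13.4)"
```

```text
t=15.18 pos [ 611.5 -101.5  127.5] jaw -24.4 tilt 0.036 w 44.4 | turn -0.192 rad then tool shift cm x -5.31 y -14.72 z -0.25
q [ 0.3   0.46 -0.31  1.81  0.18  0.9  -0.52] F [-1.7  0.5 -7.1]
```

>>> drive_tool([
  [0,0,0,-0.1],
  [0,0,-0.2,-0.09],
  [-1.3,-3.7,0,0],
  [-1.4,-3.7,0,0],
  [-1.3,-3.7,0,0],
  [-1.3,-3.6,0,0],
  [0,0,0,0],
  [0,0,0,0],
  [0,0,0,0],
])

```text
time: 16.3
tool_pos: [0.4573, -0.1182, 0.1294]
ee_rot: [0.785, 0.619, 0.0, -0.0]
contact_force: [0.2, 0.2, -6.8]
width: 0.0449
```

```bash
python3 - <<'E'
from h import *
plan(456,-119,130,-13.4)
snap("wrist","w9")
E
```

```text
t=16.30 pos [ 457.3 -118.2  129.4] jaw -13.5 tilt 0.040 w 44.9 | turn -0.002 rad then tool shift cm x -0.10 y -0.11 z -0.06
q [ 0.46  0.25 -0.39  2.13  0.13  0.79 -0.25] F [ 0.2  0.2 -6.8]
```

View pics/w9.png

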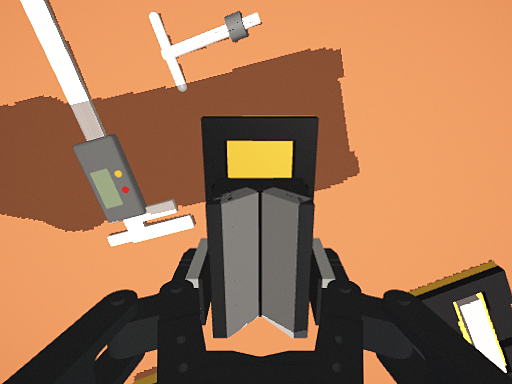

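```bash
python3 - <<'E'
from h import *
im,P,(H,S,V)=load("w9")
Y=box((H>20)&(H<34)&(S>100)&(V>120),215,305,130,178)
v,u=np.nonzero(Y);print(u.min(),u.max(),v.min())
for r in (145,160,172): print(r,u[v==r].min(),u[v==r].max())
o=onplane(P,[(202.5,117),(318,117)],.024)*1000; y=onplane(P,[(227.5,140.3),(293.3,140.3)],.024)*1000; yf=onplane(P,[(227,150),(293.5,150)],.008)*1000
d=o[1]-o[0]; print(o,y,yf,"jawdir",np.degrees(np.arctan2(d[1],d[0])),np.linalg.norm(d))
a=np.radians(-13.5);ty=np.array([np.cos(a),np.sin(a)]);ex=np.array([-ty[1],ty[0]])
print("centre outer",o.mean(0)-58*ex,"inner",y.mean(0)-40*ex,"lateral",(yf.mean(0)-o.mean(0))@ty)
b=onplane(P,[(211,204),(314,204),(262,194)],.1294-.0185+.04)*1000; st=ctrl.read_state();p=st["tool_pos"][:2]*1000
print("block far end rel TCP",[(q-p)@ex for q in b],(b[:2].mean(0)-p)@ty)
E
```

```text
227 291 141
145 227 291
160 228 291
172 228 290
[[426.28892043 -51.75166812]
 [513.57311128 -72.77378187]] [[440.33637712 -73.74428214]
 [491.31583737 -86.01571625]] [[435.41958503 -83.89424158]
 [490.83072513 -97.22886716]] jawdir -13.541597416759588 89.78006035629615
centre outer [ 456.39118475 -118.66018038] inner [ 456.48829269 -118.77479601] lateral -0.01158377915587927
block far end rel TCP [np.float64(34.210397698762534), np.float64(34.20269220018381), np.float64(38.610204670571896)] 0.26722914344295656
```

>>> drive_tool([
  [-0.05,-0.1,3,0],
  [0,0,3,0],
  [0,0,2,0],
  [0,0,1,0],
  [0,0,0.5,0],
  [0,0,0.3,0],
  [0,0,0,0],
  [0,0,0,0],
])

```text
time: 17.35
tool_pos: [0.4561, -0.1189, 0.0323]
ee_rot: [0.785, 0.619, 0.0, 0.0]
contact_force: [0.1, 0.2, -6.8]
width: 0.0446
```

```bash
python3 - <<'E'
from h import *
plan(456.4,-118.7,26.5,-13.5)
snap("wrist","w10")
E
```

```text
t=17.35 pos [ 456.1 -118.9   32.3] jaw -13.5 tilt 0.046 w 44.6 | turn -0.001 rad then tool shift cm x 0.03 y 0.03 z 0.58
q [ 0.4   0.41 -0.33  2.19  0.25  0.57 -0.35] F [ 0.1  0.2 -6.8]
```

View pics/w10.png

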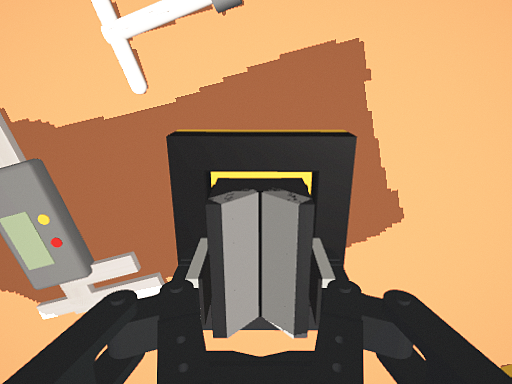

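It's centred, and its underside is already inside the rim. Lowering the last 6 mm.

>>> drive_tool([
  [0,0,0.2,0],
  [0,0,0.2,0],
  [0,0,0.1,0],
  [0,0,0.1,0],
  [0,0,0,0],
  [0,0,0,0],
])

```text
time: 18.15
tool_pos: [0.4557, -0.1188, 0.0265]
ee_rot: [0.785, 0.619, -0.0, 0.0]
contact_force: [-7.1, 1.8, 16.1]
width: 0.0447
```

>>> drive_tool([
  [0,0,0,0],
  [0,0,0,0],
  [0,0,0,0],
  [0,0,-1,0],
  [0,0,-3,0],
  [0,0,-5,0],
  [0,0,-4,0],
  [0,0,0,0],
  [0,0,0,0],
], gripper=0.5)

```text
time: 19.27
tool_pos: [0.4555, -0.1188, 0.1559]
ee_rot: [0.785, 0.619, 0.0, 0.0]
contact_force: [-0.5, -1.7, 0.4]
width: 0.0646
```

```bash
python3 - <<'E'
from h import *
plan(452,123,170,42.7)
snap("wrist","w11")
E
```

```text
t=19.27 pos [ 455.5 -118.8  155.9] jaw -13.5 tilt 0.013 w 64.6 | turn -0.981 rad then tool shift cm x 18.01 y 16.14 z -1.41
q [ 0.48  0.21 -0.4   2.11  0.11  0.84 -0.22] F [-0.5 -1.7  0.4]
```

View pics/w11.png

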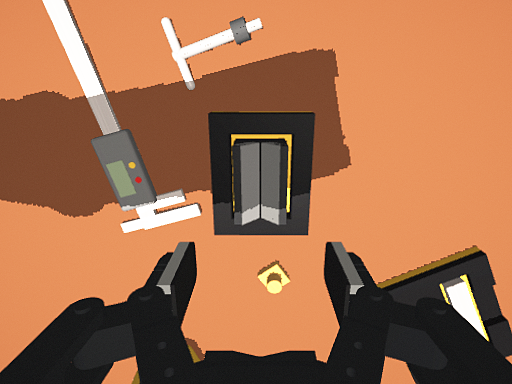

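The V-block is seated at (261,182) with a yellow gap around it. Next is the parallel.

>>> drive_tool([
  [0,0,-0.7,-0.16],
  [0,0,-0.7,-0.16],
  [0,0,0,-0.16],
  [0,0,0,-0.17],
  [0,0,0,-0.17],
  [0,0,0,-0.16],
  [3.6,3.2,0,0],
  [3.6,3.2,0,0],
  [3.6,3.2,0,0],
  [3.6,3.2,0,0],
], gripper=-0.05)

```text
time: 20.58
tool_pos: [0.4516, 0.0752, 0.169]
ee_rot: [0.402, 0.916, -0.0, -0.001]
contact_force: [1.2, -0.2, 0.2]
width: 0.0407
```

>>> drive_tool([
  [3.6,3.3,0,0],
  [0,0,0,0],
  [0,0,0,0],
  [0,0,0,0],
])

```text
time: 21.08
tool_pos: [0.4522, 0.1216, 0.1694]
ee_rot: [0.402, 0.915, -0.0, -0.0]
contact_force: [-0.5, 0.4, 0.3]
width: 0.0405
```

```bash
python3 - <<'E'
from h import *
plan(452,123,170,42.7)
snap("wrist","w12")
E
```

```text
t=21.07 pos [452.2 121.6 169.4] jaw 42.5 tilt 0.057 w 40.5 | turn -0.003 rad then tool shift cm x 0.11 y 0.08 z -0.06
q [ 0.23  0.23 -0.7   2.08  0.19  0.89  0.17] F [-0.5  0.4  0.3]
```

View pics/w12.png

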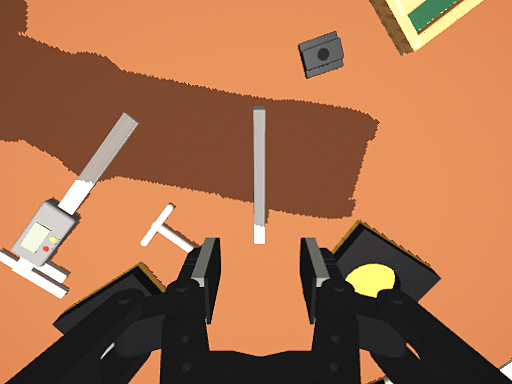

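```bash
python3 - <<'E'
from h import *
im,P,(H,S,V)=load("w12")
m=box((S<90)&(V>60),245,275,100,248)
print(rect(P,m,.045))
for r in (106,107,108,109,110,112,130,200,240,242,243,244,245): print(r,np.nonzero(m[r])[0][[0,-1]] if m[r].any() else None, im[r,260])
q=onplane(P,[(259.5,110.5),(259.5,244)],.045)*1000;print(q,np.linalg.norm(q[0]-q[1]),q.mean(0))
E
```

```text
((449.3, 121.8), (127.0, 10.3), -47.7)
106 [254 263] [ 96 101 108]
107 [254 264] [ 99 100  99]
108 [254 264] [94 98 98]
109 [254 264] [117 121 123]
110 [253 265] [182 187 191]
112 [253 265] [185 191 194]
130 [253 265] [183 190 192]
200 [254 264] [180 185 189]
240 [254 264] [254 254 254]
242 [254 264] [255 255 255]
243 [255 264] [252 254 252]
244 None [ 69 131 231]
245 None [ 92 149 234]
[[409.34259734 166.36210989]
 [493.36594302  74.57367222]] 124.43890030446192 [451.35427018 120.46789105]
```

>>> drive_tool([
  [0,-0.1,4,0],
  [0,0,5,0],
  [0,0,3,0],
  [0,0,1.5,0],
  [0,0,0.8,0],
  [0,0,0,0],
  [0,0,0,0],
])

```text
time: 22.0
tool_pos: [0.4522, 0.1221, 0.0277]
ee_rot: [0.402, 0.916, 0.0, 0.001]
contact_force: [-0.5, 0.6, 0.1]
width: 0.0407
```

```bash
python3 - <<'E'
from h import *
plan(451,120.7,23,42.4)
snap("wrist","w13")
E
```

```text
t=22.00 pos [452.2 122.1  27.7] jaw 42.6 tilt 0.086 w 40.7 | turn 0.004 rad then tool shift cm x -0.02 y -0.18 z 0.47
q [ 0.09  0.46 -0.58  2.19  0.44  0.61 -0.07] F [-0.5  0.6  0.1]
```

View pics/w13.png

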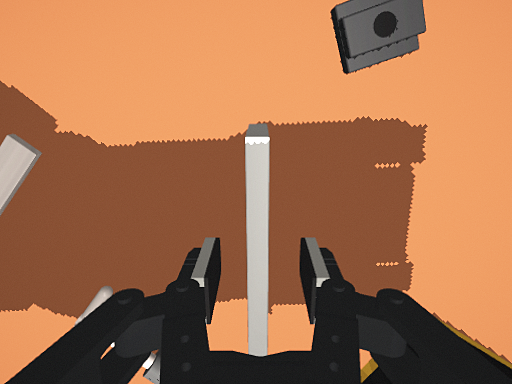

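>>> drive_tool([
  [0,-0.15,0.3,0],
  [0,0,0,0],
  [0,0,0,0],
])

```text
time: 22.42
tool_pos: [0.4505, 0.1209, 0.0239]
ee_rot: [0.402, 0.916, 0.0, 0.0]
contact_force: [0.2, -0.3, 0.8]
width: 0.0403
```

>>> drive_tool([
  [0,0,0,0],
  [0,0,0,0],
  [0,0,0,0],
  [0,0,0,0],
  [0,0,0,0],
], gripper=-1)

```text
time: 23.05
tool_pos: [0.4506, 0.1211, 0.024]
ee_rot: [0.402, 0.916, 0.0, 0.0]
contact_force: [-0.7, -0.5, 5.6]
width: 0.0085
```

>>> drive_tool([
  [0,0,-1,0],
  [0,0,-3,0],
  [0,0,-5,0],
  [0,0,-5,0],
  [0,0,-2,0],
  [0,0,0,0],
  [0,0,0,0],
])

```text
time: 23.92
tool_pos: [0.4498, 0.1206, 0.1829]
ee_rot: [0.402, 0.916, -0.0, -0.001]
contact_force: [-0.3, -0.1, -4.4]
width: 0.0086
```

```bash
python3 - <<'E'
from h import *
snap("wrist","w14")
plan(470,366,180,-9.8)
E
```

```text
t=23.98 pos [449.7 120.7 182.7] jaw 42.6 tilt 0.109 w 8.6 | turn 0.915 rad then tool shift cm x 24.52 y -2.18 z 0.27
q [ 0.26  0.21 -0.73  2.07  0.17  0.92  0.18] F [-0.1 -0.6 -4. ]
```

View pics/w14.png

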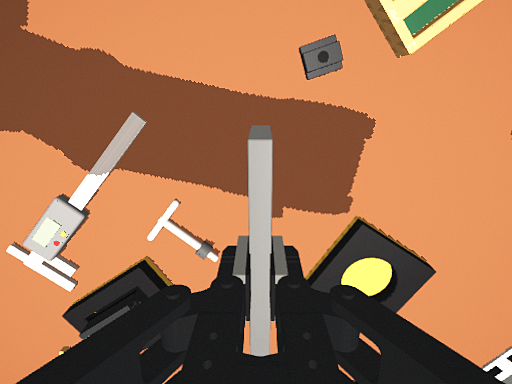

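>>> drive_tool([
  [0,0,0,0.15],
  [0,0,0,0.15],
  [0,0,0,0.15],
  [0,0,0,0.15],
  [0,0,0,0.15],
  [0,0,0,0.165],
  [4.1,-0.4,0,0],
  [4.1,-0.4,0,0],
  [4.1,-0.4,0,0],
  [4.1,-0.4,0,0],
])

```text
time: 25.22
tool_pos: [0.462, 0.2864, 0.1824]
ee_rot: [0.765, 0.644, -0.001, -0.0]
contact_force: [0.8, -0.1, -3.6]
width: 0.0089
```

>>> drive_tool([
  [4.1,-0.4,0,0],
  [4,-0.2,0,0],
  [0,0,0,0],
  [0,0,0,0],
  [0,0,0,0],
])

```text
time: 25.85
tool_pos: [0.4705, 0.365, 0.1833]
ee_rot: [0.765, 0.644, -0.001, 0.0]
contact_force: [-0.8, -0.1, -3.8]
width: 0.0088
```

```bash
python3 - <<'E'
from h import *
snap("wrist","w15")
plan(470,366,180,-9.8)
E
```

```text
t=25.90 pos [470.6 365.1 183.5] jaw -9.9 tilt 0.044 w 8.6 | turn -0.001 rad then tool shift cm x 0.08 y -0.08 z 0.35
q [-0.26  0.42 -0.65  1.8   0.29  1.02 -1.19] F [ 0.7 -0.  -3.8]
```

View pics/w15.png

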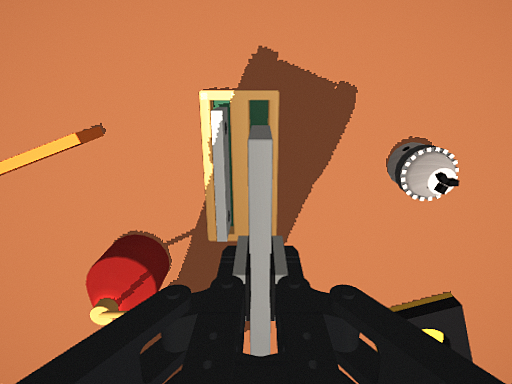

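```bash
python3 - <<'E'
from h import *
im,P,(H,S,V)=load("w15")
cv2.imwrite("pics/c6.png",cv2.resize(im[80:250,190:295],None,fx=5,fy=3.5,interpolation=cv2.INTER_CUBIC))
E
```

```text
(no output)
```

View pics/c6.png

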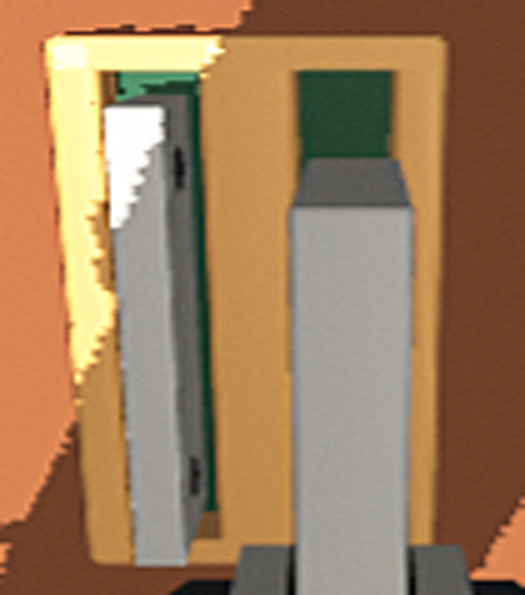

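```bash
python3 - <<'E'
from h import *
im,P,_=load("w15"); a0=np.load("pics/w15.npy"); p=a0[:2]*1000
q=onplane(P,[(199,90.3),(279.4,90.6),(276.4,241.2),(208,240.8)],.028)*1000
s=onplane(P,[(249,100),(269.4,100)],.028)*1000
b=onplane(P,[(248,139),(272.6,139)],a0[2]-.024+.045)*1000
print(q,[np.linalg.norm(q[i]-q[i-1]).round(1) for i in range(4)],q.mean(0))
e=(q[0]+q[1]-q[2]-q[3]);a=np.arctan2(e[1],e[0]);print("rack ang",np.degrees(a)); 
ex=np.array([np.cos(a),np.sin(a)]);r=np.array([ex[1],-ex[0]])
c=q.mean(0); slot=c+18*r
print("slot centre (outer)",slot,"slot from rim",s.mean(0)-68.5*ex, "slot w",np.linalg.norm(s[1]-s[0]))
print("bar far end rel TCP",(b.mean(0)-p)@ex,(b.mean(0)-p)@r,"bar w",np.linalg.norm(b[0]-b[1]))
E
```

```text
[[427.96109305 449.65204299]
 [499.87763043 436.91243159]
 [473.41841484 286.11439374]
 [401.63636695 299.12446811]] [np.float64(152.8), np.float64(73.0), np.float64(153.1), np.float64(73.0)] [450.72337632 367.95083411]
rack ang 80.06416848437144
slot centre (outer) [468.45340535 364.84502173] slot from rim [468.55711313 364.54490144] slot w 18.726505599404085
bar far end rel TCP 61.2186558654631 -0.8133614757449461 bar w 9.578478793827273
```

>>> drive_tool([
  [0.1,-0.15,3,0],
  [0,0,4,0],
  [0,0,3,0],
  [0,0,2,0],
  [0,0,0.6,0],
  [0,0,0,0],
  [0,0,0,0],
  [0,0,0,0],
])

```text
time: 26.9
tool_pos: [0.4696, 0.3676, 0.0587]
ee_rot: [0.765, 0.644, 0.001, 0.0]
contact_force: [0.2, 0.5, -3.2]
width: 0.0087
```

```bash
python3 - <<'E'
from h import *
im,_=snap("wrist","w16")
plan(469,366,32,-9.9)
cv2.imwrite("pics/c7.png",cv2.resize(im[80:260,170:320],None,fx=5,fy=3.3,interpolation=cv2.INTER_CUBIC))
E
```

```text
t=26.95 pos [469.5 367.5  58.5] jaw -9.8 tilt 0.060 w 8.5 | turn 0.002 rad then tool shift cm x -0.16 y -0.03 z 2.65
q [-0.33  0.57 -0.58  1.89  0.42  0.8  -1.3 ] F [ 0.3  0.  -3.7]
```

View pics/c7.png

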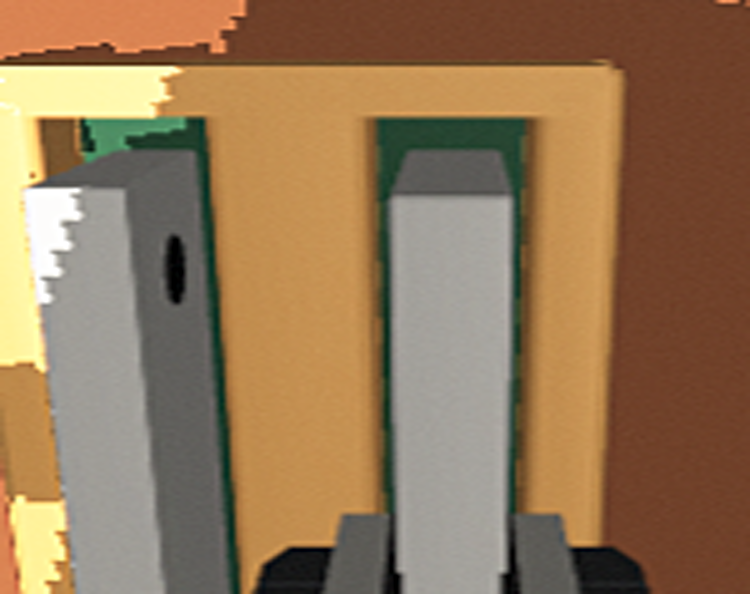

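>>> drive_tool([
  [-0.15,0,0.5,0],
  [0,0,0.7,0],
  [0,0,0.6,0],
  [0,0,0.4,0],
  [0,0,0.2,0],
  [0,0,0.1,0],
  [0,0,0,0],
  [0,0,0,0],
])

```text
time: 27.95
tool_pos: [0.469, 0.366, 0.033]
ee_rot: [0.765, 0.644, 0.0, -0.0]
contact_force: [-0.1, -0.8, -3.9]
width: 0.0087
```

>>> drive_tool([
  [0,0,0.1,0],
  [0,0,0.05,0],
  [0,0,0,0],
  [0,0,0,0],
])

```text
time: 28.45
tool_pos: [0.4692, 0.3659, 0.032]
ee_rot: [0.765, 0.644, 0.0, 0.0]
contact_force: [-3.0, -2.7, 8.4]
width: 0.0085
```

>>> drive_tool([
  [0,0,0,0],
  [0,0,0,0],
  [0,0,0,0],
  [0,0,-1,0],
  [0,0,-2,0],
  [0,0,-4,0],
  [0,0,-5,0],
  [0,0,0,0],
  [0,0,0,0],
], gripper=-0.52)

```text
time: 29.58
tool_pos: [0.4691, 0.3658, 0.1524]
ee_rot: [0.765, 0.644, 0.001, 0.0]
contact_force: [0.2, 0.7, -0.6]
width: 0.021
```

```bash
python3 - <<'E'
from h import *
snap("wrist","w17")
plan(628,340,200,-30)
E
```

```text
t=29.62 pos [468.8 365.6 151.6] jaw -9.8 tilt 0.014 w 20.5 | turn 0.353 rad then tool shift cm x 5.74 y 15.06 z -4.84
q [-0.27  0.45 -0.64  1.83  0.32  0.96 -1.22] F [-0.3  0.8 -0.6]
```

View pics/w17.png

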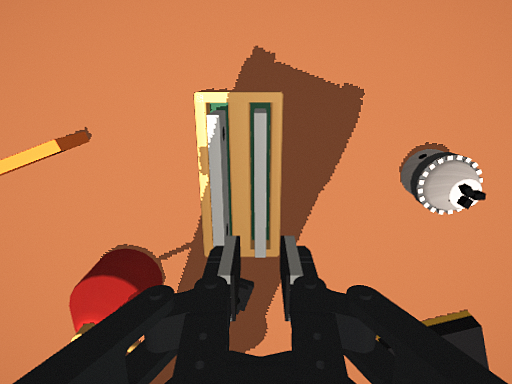

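The parallel stands in its slot at (260,180) and the mate is upright at (217,180). The chuck is next; I'll keep this jaw direction.

>>> drive_tool([
  [0,0,-2.5,0],
  [0,2,-2.5,0],
  [0,4,0,0],
  [0.1,4,0,0],
  [0,4,0,0],
  [0,2,0,0],
  [0,0,0,0],
  [0,0,0,0],
  [0,0,0,0],
], gripper=0.95)

```text
time: 30.75
tool_pos: [0.6259, 0.3401, 0.2013]
ee_rot: [0.765, 0.645, -0.0, -0.0]
contact_force: [-1.0, 0.6, 0.1]
width: 0.0833
```

```bash
python3 - <<'E'
from h import *
snap("wrist","w18")
plan(627,339,200,-9.8)
E
```

```text
t=30.80 pos [626.1 340.  201.5] jaw -9.7 tilt 0.004 w 83.5 | turn 0.001 rad then tool shift cm x -0.09 y 0.11 z 0.15
q [-0.19  0.58 -0.59  1.51  0.34  1.16 -1.01] F [ 0.9 -0.4  0.5]
```

View pics/w18.png

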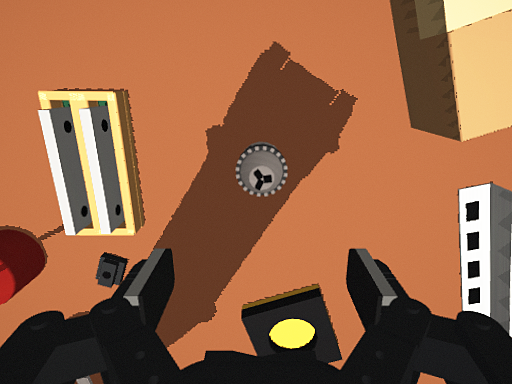

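```bash
python3 - <<'E'
from h import *
im,P,(H,S,V)=load("w18")
m=box(~((H<20)&(S>100)),225,300,135,205).astype(np.uint8)
m=cv2.morphologyEx(m,cv2.MORPH_CLOSE,np.ones((5,5)))
cs,_=cv2.findContours(m,0,1);c=max(cs,key=cv2.contourArea);print(cv2.boundingRect(c))
(u,v),r=cv2.minEnclosingCircle(c);print(u,v,r)
w=(onplane(P,c[:,0],.040)*1000).astype(np.float32);print(cv2.minEnclosingCircle(w),cv2.fitEllipse(w))
j=onplane(P,[(262,177)],.072)*1000;print("jaws",j)
cv2.imwrite("pics/c8.png",cv2.resize(im[135:205,225:300],None,fx=6,fy=6,interpolation=cv2.INTER_CUBIC))
E
```

```text
(235, 142, 53, 55)
261.2621154785156 168.9029998779297 27.5081844329834
((626.3021240234375, 340.1789855957031), 28.530323028564453) ((626.0675659179688, 340.0359802246094), (51.209442138671875, 55.44681167602539), 172.2926788330078)
jaws [[626.96759453 341.80226846]]
```

View pics/c8.png

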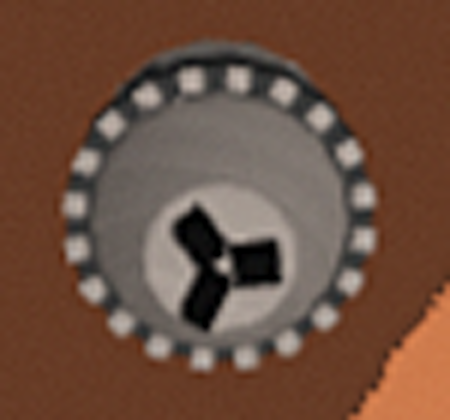

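```bash
python3 - <<'E'
from h import *
im,P,_=load("w18")
print(onplane(P,[(261.5,171)],.040)*1000,onplane(P,[(262,178.2)],.072)*1000)
plan(626,338.3,18,-9.8)
E
```

```text
[[626.11994679 338.86060158]] [[626.77677169 340.68208036]]
t=30.80 pos [626.1 340.  201.5] jaw -9.7 tilt 0.004 w 83.5 | turn 0.001 rad then tool shift cm x -0.17 y 0.02 z 18.35
q [-0.19  0.58 -0.59  1.51  0.34  1.16 -1.01] F [ 0.9 -0.4  0.5]
```

>>> drive_tool([
  [-0.05,0,4,0],
  [0,0,4,0],
  [0,0,4,0],
  [0,0,3,0],
  [0,0,1.5,0],
  [0,0,1,0],
  [0,0,0.5,0],
  [0,0,0,0],
  [0,0,0,0],
])

```text
time: 31.92
tool_pos: [0.6271, 0.3394, 0.0222]
ee_rot: [0.765, 0.644, 0.001, 0.0]
contact_force: [-0.8, -0.1, 0.2]
width: 0.0826
```

```bash
python3 - <<'E'
from h import *
snap("wrist","w19")
plan(626.2,339.3,18,-9.8)
E
```

```text
t=31.98 pos [627.1 339.4  22.1] jaw -9.8 tilt 0.058 w 83.5 | turn -0.000 rad then tool shift cm x -0.02 y -0.08 z 0.41
q [-0.24  0.76 -0.52  1.62  0.45  0.88 -1.1 ] F [0.5 0.2 0.7]
```

View pics/w19.png

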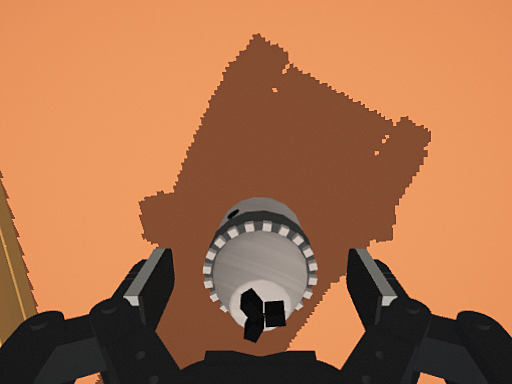

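>>> drive_tool([
  [0,-0.05,0.35,0],
  [0,0,0,0],
  [0,0,0,0],
])

```text
time: 32.35
tool_pos: [0.6262, 0.3392, 0.0178]
ee_rot: [0.765, 0.644, -0.0, -0.0]
contact_force: [-0.5, -0.4, 0.1]
width: 0.0831
```

>>> drive_tool([
  [0,0,0,0],
  [0,0,0,0],
  [0,0,0,0],
  [0,0,0,0],
  [0,0,0,0],
  [0,0,0,0],
], gripper=-1)

```text
time: 33.1
tool_pos: [0.6265, 0.3393, 0.0184]
ee_rot: [0.765, 0.644, 0.0, 0.0]
contact_force: [-1.2, -2.0, 6.1]
width: 0.05
```

>>> drive_tool([
  [0,0,-0.5,0],
  [0,0,-1,0],
  [0,0,-2,0],
  [0,0,0,0],
  [0,0,0,0],
])

```text
time: 33.72
tool_pos: [0.6263, 0.3391, 0.0531]
ee_rot: [0.765, 0.644, 0.0, 0.0]
contact_force: [0.9, -0.4, -4.5]
width: 0.0501
```

```bash
python3 - <<'E'
from h import *
snap("wrist","w20")
plan(630,110,170,-9.8)
E
```

```text
t=33.77 pos [626.1 339.   52.6] jaw -9.8 tilt 0.020 w 50.0 | turn -0.000 rad then tool shift cm x -22.50 y 4.28 z -11.74
q [-0.22  0.72 -0.53  1.61  0.43  0.93 -1.08] F [ 0.2  0.1 -3.9]
```

View pics/w20.png

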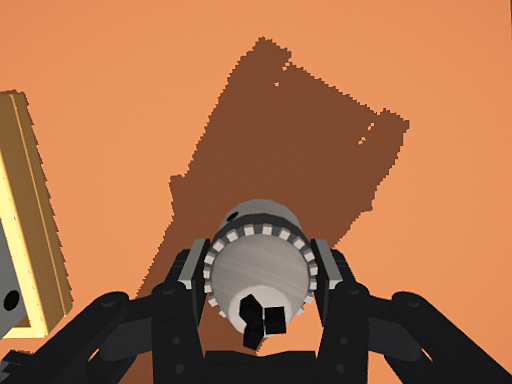

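>>> drive_tool([
  [0,0,-4,0],
  [-1,0,-4,0],
  [-4,0.8,-3,0],
  [-5,1,-0.5,0],
  [-5,1,0,0],
  [-4,0.8,0,0],
  [-3.5,0.5,0,0],
  [0,0,0,0],
  [0,0,0,0],
  [0,0,0,0],
])

```text
time: 35.02
tool_pos: [0.6281, 0.1119, 0.1677]
ee_rot: [0.764, 0.645, 0.0, -0.0]
contact_force: [0.1, -0.8, -2.6]
width: 0.05
```

```bash
python3 - <<'E'
from h import *
snap("wrist","w21")
plan(628,108,60,-9.8)
E
```

```text
t=35.08 pos [628.1 111.8 167.7] jaw -9.7 tilt 0.030 w 49.9 | turn 0.002 rad then tool shift cm x -0.38 y 0.05 z 10.77
q [ 0.16  0.49 -0.58  1.72  0.31  1.02 -0.7 ] F [-0.1 -0.2 -4.1]
```

View pics/w21.png

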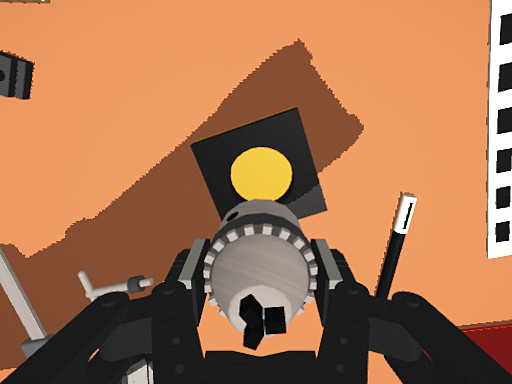

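```bash
python3 - <<'E'
from h import *
im,P,(H,S,V)=load("w21")
q=onplane(P,[(191,146),(297,109.5),(327,208.5)],.024)*1000
print(q,[np.linalg.norm(q[0]-q[1]),np.linalg.norm(q[1]-q[2])],"centre",(q[0]+q[2])/2)
Y=box((H>20)&(H<34)&(S>120)&(V>120),220,300,140,192)
v,u=np.nonzero(Y);print(u.min(),u.max(),v.min(),v[(u==u.min())].mean())
pts=[]
for r in range(v.min()+3,188):
    uu=u[v==r]; 
    if r<185: pts+=[(uu.min()-.5,r),(uu.max()+.5,r)]
from scipy.optimize import least_squares
for z in (.008,.024):
    w=onplane(P,pts,z)*1000
    s=least_squares(lambda p:np.hypot(*(w-p[:2]).T)-p[2],[628,110,30]).x;print(z,s)
a0=np.load("pics/w21.npy");
c=onplane(P,[(260,281.5)],a0[2]-.0184+.038)*1000; print("ring ctr",c,a0[:2])
cv2.imwrite("pics/c9.png",cv2.resize(im[100:220,180:340],None,fx=5,fy=5,interpolation=cv2.INTER_CUBIC))
E
```

```text
[[568.78985762 150.10314901]
 [669.71750695 166.00550562]
 [686.37485444  66.79651225]] [np.float64(102.17277202670977), np.float64(100.59767189971066)] centre [627.58235603 108.44983063]
231 291 148 175.5
0.008 [626.98232175 106.34990333  30.13506821]
0.024 [627.72713611 110.88667445  28.5383886 ]
ring ctr [[626.38198519 107.45441591]] [0.62806359 0.11193155]
```

View pics/c9.png

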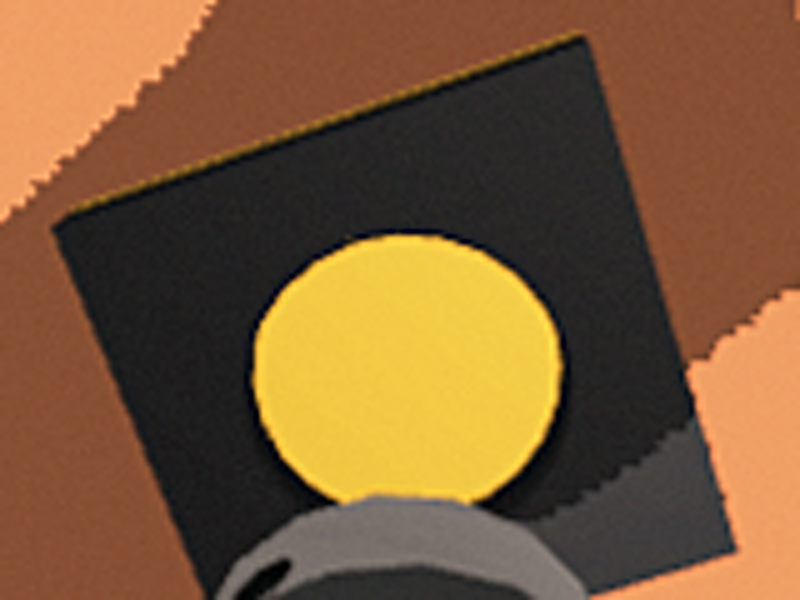

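>>> drive_tool([
  [-0.38,0.05,3,0],
  [0,0,4,0],
  [0,0,3,0],
  [0,0,1.2,0],
  [0,0,0.5,0],
  [0,0,0,0],
  [0,0,0,0],
  [0,0,0,0],
])

```text
time: 36.08
tool_pos: [0.6286, 0.1067, 0.0516]
ee_rot: [0.765, 0.644, 0.0, 0.0]
contact_force: [-0.2, 0.0, -4.6]
width: 0.0498
```

```bash
python3 - <<'E'
from h import *
snap("wrist","w22")
plan(627.7,108,26.4,-9.8)
im=ctrl.get_image("scene")[:,:,::-1]; P=pose("scene"); u,v=proj(P,[[.628,.108,.04]])[0].astype(int)
cv2.imwrite("pics/s22.png",cv2.resize(im[v-60:v+50,u-70:u+70],None,fx=5,fy=5,interpolation=cv2.INTER_CUBIC))
E
```

```text
t=36.12 pos [628.5 106.7  51.5] jaw -9.8 tilt 0.050 w 49.6 | turn -0.000 rad then tool shift cm x 0.12 y -0.10 z 2.51
q [ 0.12  0.62 -0.52  1.8   0.4   0.83 -0.77] F [-0.6 -0.5 -2.5]
```

View pics/w22.png

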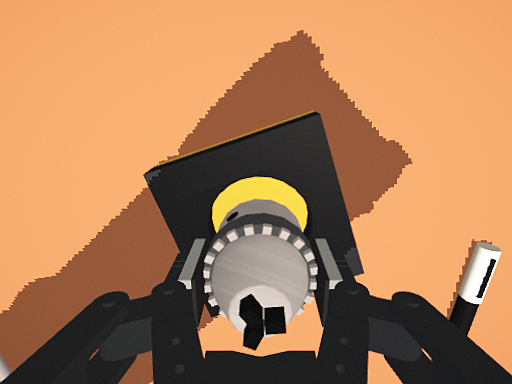

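View pics/s22.png

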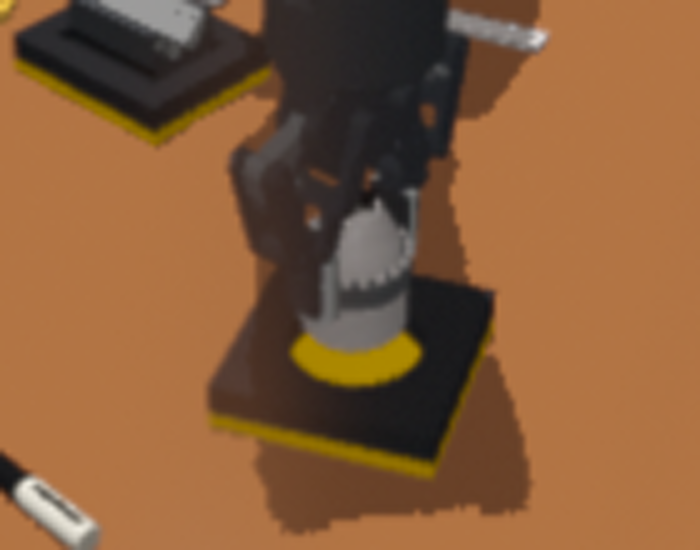

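>>> drive_tool([
  [0.1,-0.08,0.5,0],
  [0,0,0.7,0],
  [0,0,0.5,0],
  [0,0,0.3,0],
  [0,0,0.2,0],
  [0,0,0.1,0],
  [0,0,0,0],
  [0,0,0,0],
])

```text
time: 37.17
tool_pos: [0.6276, 0.1078, 0.028]
ee_rot: [0.765, 0.644, 0.0, 0.0]
contact_force: [-0.9, 0.8, -3.7]
width: 0.0497
```

>>> drive_tool([
  [0,0,0.1,0],
  [0,0,0.1,0],
  [0,0,0,0],
  [0,0,0,0],
])

```text
time: 37.67
tool_pos: [0.6277, 0.1078, 0.0264]
ee_rot: [0.765, 0.644, 0.0, 0.0]
contact_force: [-2.9, -1.2, 6.5]
width: 0.0497
```

Contact with the floor at 26.4, the expected height. Releasing.

>>> drive_tool([
  [0,0,0,0],
  [0,0,0,0],
  [0,0,0,0],
  [0,0,0,0],
  [0,0,-1,0],
  [0,0,-3,0],
  [0,0,-5,0],
  [0,0,-5,0],
  [0,0,-4,0],
  [0,0,0,0],
], gripper=0.9)

```text
time: 38.92
tool_pos: [0.629, 0.1085, 0.21]
ee_rot: [0.765, 0.644, 0.003, 0.002]
contact_force: [0.9, 0.1, 0.6]
width: 0.0811
```

>>> drive_tool([
  [0,0,-3,0],
  [0,0,0,0],
  [0,0,0,0],
])

```text
time: 39.3
tool_pos: [0.6271, 0.1077, 0.2352]
ee_rot: [0.765, 0.644, -0.0, -0.0]
contact_force: [-0.2, -0.3, 1.0]
width: 0.0811
```

```bash
python3 - <<'E'
from h import *
snap("wrist","w23")
plan(627.7,108,26.4,-9.8)
im=ctrl.get_image("top")[:,:,::-1]; cv2.imwrite("pics/t23.png",im); 
s=ctrl.get_image("scene")[:,:,::-1]; cv2.imwrite("pics/s23.png",s)
cv2.imwrite("pics/s23c.png",cv2.resize(s[160:300,70:440],None,fx=2.1,fy=2.1,interpolation=cv2.INTER_CUBIC))
E
```

```text
t=39.35 pos [627.1 107.7 235. ] jaw -9.8 tilt 0.069 w 80.8 | turn 0.000 rad then tool shift cm x 0.04 y 0.06 z 20.86
q [ 0.18  0.42 -0.6   1.66  0.26  1.14 -0.66] F [ 0.1 -0.3  0.5]
```

View pics/w23.png

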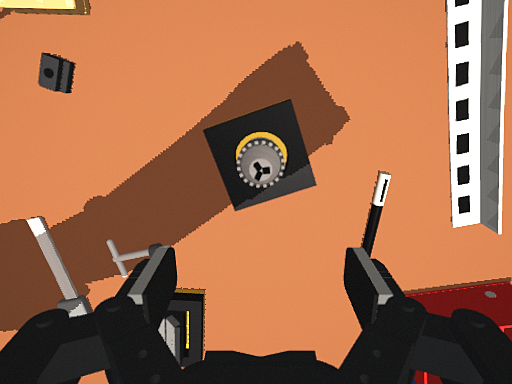

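View pics/s23c.png

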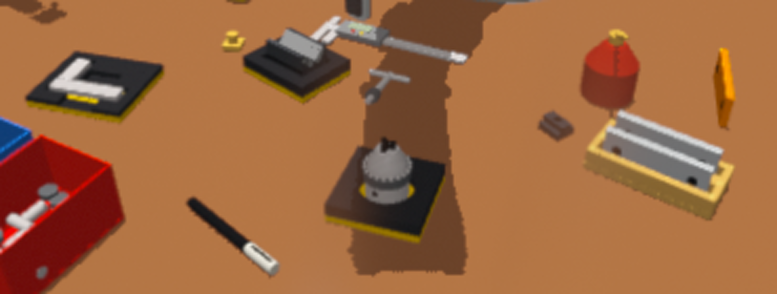

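View pics/t23.png

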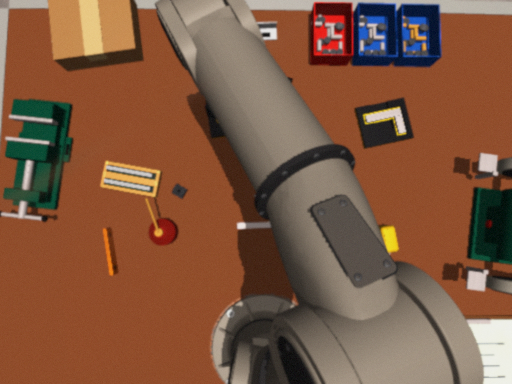

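```bash
python3 - <<'E'
from h import *
im,P,_=load("w23")
q=onplane(P,[(204,130),(316,185)],.024)*1000;print("chuck foam",q.mean(0),"ring",onplane(P,[(261,163.5)],.048)*1000,"jaws",onplane(P,[(262,171)],.080)*1000)
im,P,_=load("w17")
print("par end",onplane(P,[(261,109)],.053)*1000,"slot end",onplane(P,[(260.5,103)],.028)*1000)
im,P,(H,S,V)=load("w11")
q=onplane(P,[(209,112.5),(314,113)],.024)*1000
b=onplane(P,[(234,146),(287,146)],.048)*1000
print("vfoam far edge",q.mean(0),"vb far edge",b.mean(0),np.linalg.norm(b[0]-b[1]))
cv2.imwrite("pics/c10.png",np.hstack([cv2.resize(im[105:240,200:325],(400,480)),cv2.resize(cv2.imread("pics/w17.png")[85:260,190:290],(390,480))]))
E
```

```text
chuck foam [627.88329899 108.04805212] ring [[627.10713845 107.92668225]] jaws [[628.07113307 108.02253572]]
par end [[479.9194563  428.80548769]] slot end [[480.1103515  431.83658464]]
vfoam far edge [469.50095274 -62.15273528] vb far edge [462.98598712 -85.41312427] 42.91598915100391
```

View pics/c10.png

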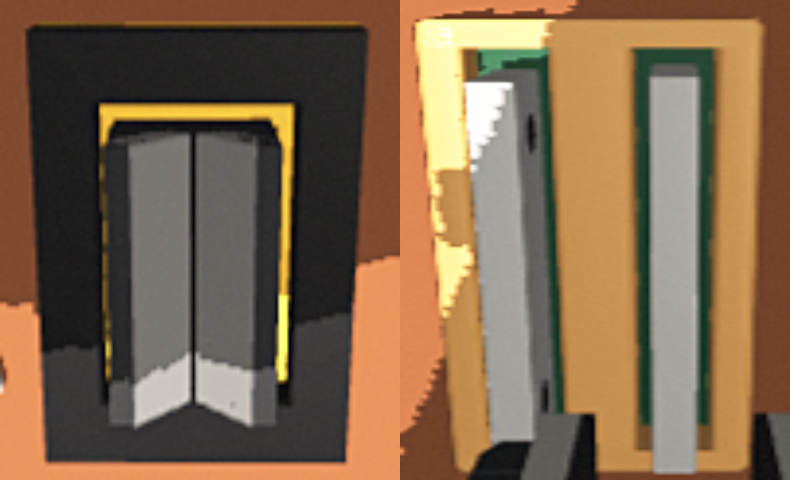

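```bash
python3 -c "
from cell import ctrl
print(ctrl.close_job())"
```

```text
the job is handed in; nothing more can be done
None
```

All four tools are back in their stowage, and I handed the job in at about 39 s of the 102 s allowed. The hand-in gives no verdict, so what follows are my own last camera checks. I lowered each tool until the wrist force showed light contact (6 to 16 N) at the expected floor height, then released it.

- **Square:** it lies in its foam with an even gap all round.
- **V-block:** it is about 1 mm off along its foam and 1–2 mm off sideways.
- **Parallel:** it stands upright in the empty slot. It measured about 3 mm off along the slot (9 mm allowed), where I expected about 1 mm, and looked centred across it.
- **Chuck:** it is within about 1 mm of the middle of its foam.
- **Mate:** it is still upright in its own slot, and the arm finished clear of everything.

**Disagreements:** the top camera and the wrist camera differed by 3–5 mm in absolute position, so I placed everything by the wrist camera. The gripper also read about 1.5–2 mm narrower than the stated tool widths. Neither caused trouble, and no check failed.

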